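Nest the crucibles and hold them out under the height gauge

TASK

Nest the two loose white crucibles into the one standing on the spring slide, so that all three sit fully down in one upright stack, and let go of them. Then pull the slide out by its blue knob, against its spring, until the red line across the slide is level with the red pointers of the gauge arch, and finish while still holding the knob there, because the slide springs back if released. Leave the petri dish, tape roll and small beaker where they are.

Things in the scene. Friction and masses are not known exactly. Their poses are not given: they have to be found in the camera images.
- gauge_base: Fixed grey base plate on the bench, 124 mm wide, 10 mm thick, from x = -150 to +115 mm, turned up to 15 degrees. Origin on the bench under the slide's centre line; the slide pulls out along its -x (roughly towards the robot). Side rails at y = +-36.5 mm are 27 mm high; the grey spring housing at the far end (x over 90 mm) is 57 mm high.
- gauge_slide (a joint): How far the white slide plate (190 x 60 mm, its top 24 mm above the bench) is pulled out, m: 0 home, stop at 0.11. It moves along the base's -x. The return spring pulls it home with 3 N at 0 and 50 N/m more (about 7 N at 0.08), with little friction.
- knob (a point): Foot of the upright blue round knob on the front end of the slide, 24 mm diameter and 50 mm tall (30 mm diameter in its lowest 8 mm), the point lies at the centre of its underside on the slide's top, 24 mm above the bench; its top is 74 mm above the bench. 140 mm in front of the seat. It can be pinched from above across the slide.
- slide_line (a point): Middle of the red line drawn across the top of the slide plate, 30 mm in front of (on the knob's side of) the seat's centre, 24 mm above the bench. Axes as the base's; moves with the slide.
- seat (a point): Centre of the crucible seat on the slide's top, 24 mm above the bench: a black ring, 30 mm inside and 41 mm outside diameter, 5 mm high, in which the first crucible stands with about 2 mm play. Axes as the base's; moves with the slide.
- pointer (a point): Point midway between the two red pointers of the gauge arch, 24 mm above the bench on the slide's centre line; axes as the base's. The slide line is level with the pointers when both have the same x in the base's frame; at home the line lies 50 to 75 mm behind them (farther from the robot).
- gauge_arch: Fixed steel arch over the slide: two posts 104 mm apart, a bar 8 mm thick from 81 to 91 mm above the bench. Origin on the base plate (10 mm above the bench) under the bar's middle. The pointers are 30 mm in front of the bar. At the mark the stack stands under the bar; fully nested its top is 73 mm above the bench. The arch's place along the slide varies.
- crucible_seated: White porcelain crucible: open cup tapering from a 40 mm rim to a 21 mm foot, 31 mm tall, wall 2 mm, about 30 g. Origin at the centre of its underside, z up. Nested, it stands 8.8 mm above the one beneath, so grip only the top 6 mm of the rim or the fingers meet the rim below. This one stands in the seat on the slide and stays the lowest of the stack.
- crucible_a: White porcelain crucible: open cup tapering from a 40 mm rim to a 21 mm foot, 31 mm tall, wall 2 mm, about 30 g. Origin at the centre of its underside, z up. Nested, it stands 8.8 mm above the one beneath, so grip only the top 6 mm of the rim or the fingers meet the rim below. Loose on the bench, to one side of the gauge.
- crucible_b: White porcelain crucible: open cup tapering from a 40 mm rim to a 21 mm foot, 31 mm tall, wall 2 mm, about 30 g. Origin at the centre of its underside, z up. Nested, it stands 8.8 mm above the one beneath, so grip only the top 6 mm of the rim or the fingers meet the rim below. Loose on the bench, on the other side of the gauge. Either loose crucible may go in first.
- petri_dish: Bystander: clear round dish, 64 mm diameter, 15 mm tall, right of the gauge. Origin at the centre of its underside.
- blue_tape: Bystander: blue tape roll lying flat, 96 mm diameter, 18 mm tall, left of the gauge. Origin at the centre of its underside.
- beaker_25: Bystander: small glass beaker, 38 mm diameter, 48 mm tall, far left. Origin at the centre of its underside.
Things that resemble listed ones, but are neither listed nor needed, are in the scene too. Leave any brown look-alike of the crucible_a alone.

How it is judged:
On the way, in this order (a step that is already met when the one before it is completed fails the run):
1. the three crucibles stand fully nested in the seat, let go, with the slide still home (horizontal distance between crucible_seated and seat below 0.005 m and angle between crucible_seated's own z axis and vertical below 0.1 rad and distance between crucible_seated and seat below 0.006 m and ((horizontal distance between crucible_a and crucible_seated below 0.003 m and z of crucible_a in the frame of crucible_seated between 0.006 and 0.0115 m and angle between each of crucible_a, crucible_b's own z axis and vertical below 0.1 rad and horizontal distance between crucible_b and crucible_a below 0.003 m and z of crucible_b in the frame of crucible_a between 0.006 and 0.0115 m) or (horizontal distance between crucible_b and crucible_seated below 0.003 m and z of crucible_b in the frame of crucible_seated between 0.006 and 0.0115 m and angle between each of crucible_b, crucible_a's own z axis and vertical below 0.1 rad and horizontal distance between crucible_a and crucible_b below 0.003 m and z of crucible_a in the frame of crucible_b between 0.006 and 0.0115 m)) and contact force between the fingers and crucible_seated below 0.2 N and contact force between the fingers and crucible_a below 0.2 N and contact force between the fingers and crucible_b below 0.2 N and value of joint gauge_slide below 0.008 m), for 0.2 s.
2. the slide is pulled out to the mark by its knob with the stack on it (x of slide_line in the frame of pointer between -0.005 and 0.005 m and horizontal distance between crucible_seated and seat below 0.005 m and angle between crucible_seated's own z axis and vertical below 0.1 rad and distance between crucible_seated and seat below 0.006 m and ((horizontal distance between crucible_a and crucible_seated below 0.003 m and z of crucible_a in the frame of crucible_seated between 0.006 and 0.0115 m and angle between each of crucible_a, crucible_b's own z axis and vertical below 0.1 rad and horizontal distance between crucible_b and crucible_a below 0.003 m and z of crucible_b in the frame of crucible_a between 0.006 and 0.0115 m) or (horizontal distance between crucible_b and crucible_seated below 0.003 m and z of crucible_b in the frame of crucible_seated between 0.006 and 0.0115 m and angle between each of crucible_b, crucible_a's own z axis and vertical below 0.1 rad and horizontal distance between crucible_a and crucible_b below 0.003 m and z of crucible_a in the frame of crucible_b between 0.006 and 0.0115 m)) and contact force between the fingers and crucible_seated below 0.2 N and contact force between the fingers and crucible_a below 0.2 N and contact force between the fingers and crucible_b below 0.2 N and contact force between the fingers and gauge_slide above 1 N), for 0.2 s.
At the end, for the whole second after the job is handed in: Fingers hold the knob (over 1 N), slide still, its line within 5 mm of the pointers. The three crucibles stand untouched in the seat in one stack, each within 3 mm of concentric with the one beneath, 6 to 11.5 mm above it, upright within 0.1 rad (all of step 2 and value of joint gauge_slide above 0.04 m and velocity of joint gauge_slide between -0.01 and 0.01 m/s); the arm keeps its last pose, push and grip.
It fails at once if a bystander is moved more than 15 mm (distance of any of petri_dish, blue_tape, beaker_25 from where it was at the start of the episode above 0.015 m).
It fails at once if a crucible is tipped by more than 45 degrees (angle between any of crucible_seated, crucible_a, crucible_b's own z axis and vertical above 0.8 rad).
It also fails if it takes over 72 s, if anything falls off the work surface, if the arm or the gripper's body presses on something with over 40 N, if the wrist force passes 120 N, or if a joint passes its speed limit or range.

ROBOT

A 7-joint arm with a two-finger parallel gripper is mounted at the origin on a cart in front of the work surface, level with it; the furniture and walls round the work are solid. World frame = base frame: x ahead of the robot, y to its left, z up, the work surface at z = 0. Lengths are in m, angles in rad, forces in N, time in s.
With the tool pointing down it reaches from about 0.425 to 1.025 m from the base axis. Payload 9.4 kg.
Tool frame: the origin (TCP) lies on the centre line of the jaws, within the pads' length; the fingertips stand 25 mm ahead of it and the grasp point (between the pads) lies 6 mm ahead of it (nose_length is the distance from the TCP to the fingertips, in m); z points along the fingers, y is the line along which they close (so a half turn about z gives the same grasp; the last joint's range is limited). The gripper opens to 85 mm and grips with 20 to 120 N. Pads are 22 mm wide; open, the fingers measure 114 mm over their backs; the gripper's body (76 mm by 85 mm) begins 54 mm behind the grasp point. The pads swing forward as they close: fully open they stand 13 mm farther back than shut.
Start: joints at [1.024, 0.599, -0.003, 1.599, 0.002, 0.943, -0.08], TCP at [0.328, -0.646, 0.256] pointing down, gripper open.
Joint ranges: [-2.57, 2.57], [-0.35, 1.97], [-1.29, 1.29], [0.11, 2.56], [-1.05, 4.19], [0.11, 1.86], [-2.63, 2.63]. Speed limits (rad/s): [2.22, 2.22, 3.01, 3.01, 3.14, 3.14, 3.14].

INTERFACE

Orientations are given as a rotation vector (axis times angle).
In Python, from cell import * gives the robot as it stands.
- The arm moves only by the tool step_arm, never from a script. Its arguments are lists of equal length, an entry for each row: "delta_rot": the turn, a rotation vector about the tool's x, y, z in rad, a list of three; "xyz": the shift along the tool's x, y, z in m, a list of three; "fingers": the closure, from -1 (fully open) to 1 (shut). In form: {"delta_rot": [[wx, wy, wz], ...], "xyz": [[dx, dy, dz], ...], "fingers": [fingers, ...]}. A call has 1 to 8 rows; each row is the pose to reach, as a shift and turn from the pose commanded when the call began, along the tool's axes at that moment; what a row does not reach only later rows make up. A row lasts 1/10 s, in which the tool goes at most 50 mm and 8.59 degrees, less where a joint would pass 70% of its speed; a pose out of reach is approached as far as the arm can. A call with a gripper value outside its range is refused whole. The fingers move at their own pace and stop on an object; "force" is the grip in N (left out, the last holds). Time passes only in rows, so rows that repeat a pose let the fingers close. It gives the time, the measured TCP pose, the force, the opening and the grip force at its end, in the units of the state.
- observe(): the state, without advancing time (a new reading comes with each control period).
- capture(name): name is "scene" or "top" or "wrist"; returns a dict with "frame" (420x560x3 uint8, red, green, blue), "depth" (420x560 float32, m along the optical axis (not along the pixel's ray), 0 where there is no reading), "fov_y" (degrees; the focal length in pixels is half the picture's height over the tangent of half this angle, whatever the lens; pixels are square), "cx", "cy" (the principal point, pixels), "extrinsics" (4x4, takes a point from camera to world coordinates); the wrist camera has in their place "tool_from_camera" (4x4, takes a point from camera to tool coordinates, whose origin is the TCP and whose axes are the flange's). Camera axes: x right, y up, looking along -z (the intrinsics and any distortion apply to the point x, -y, -z); pixel columns grow to the right and rows downward; lengths in m; the calibration is good to about 2 mm. The wrist camera is an equidistant fisheye: a pixel r from the principal point sees the ray r / f radians off the axis. A picture is of the moment at which its call begins: read the wrist's pose just before it.
- close_job(): hands the job in; it is judged then, once.
Trained networks look in the newest picture that a camera, given by its name, has taken for a name from the list of things; names that differ only in an ending like _2 or _b are one class to them, and where a whole thing is asked for, a point or a joint stands for the part that bears it (a point fixed in the world has none). Each returns a list of dicts, best first, with "confidence" (0 to 1); they miss things now and then, are a little off and sometimes report something else, mostly with a low value. They report only what shows in the picture. A call takes as long as a camera call. They do not tell look-alikes from the thing itself.
- outline_of(camera, target): "mask" (420x560 bool, what is visible of it) and "extent" ([centre column, centre row, width, height] in pixels, round what is visible of it).
- landmark_of(camera, target): "at" ([column, row] in pixels: a listed point, or the origin of a listed thing).
The state is a dict: "t": time; "q": joint angles; "qd": joint speeds; "joint_efforts": joint torques, N m; "tcp_pos": TCP position; "orientation": TCP orientation; "contact_force": force on the tool from outside, world axes, zero at the start; "ft_torque": the same for the moment, N m; "opening": finger opening in m; "grasp_force": force on a finger pad.
Only numpy, scipy, OpenCV 4.12 (cv2) and the standard library are available. Lean on these libraries where they do the work, as an engineer would, in place of code of your own. Each camera call takes 0.05 s, during which the arm holds its last target. There are 200 camera calls.

## Working session

There is one attempt and no reset: what is moved stays moved. The work goes in short steps, Python scripts to look and compute and a tool call to move; the robot and the scene stay as the last step left them, time stands still between calls to the robot, and variables do not carry over. Pictures are saved under pics/ and viewed, at most 13 in all, crops included, and the job is handed in when it is done.

Besides the shell and the picture viewer there is one more tool, called after "Emit:" as name(argument=value, ...) on one line, values as JSON. step_arm: Moves the arm, as the interface text tells. Its arguments: {"type":"object","properties":{"delta_rot":{"type":"array"},"xyz":{"type":"array"},"fingers":{"type":"array"},"force":{"type":"number"}},"required":["delta_rot","xyz","fingers"]}

```bash
ls; mkdir -p pics; cat > h.py <<'E'
from cell import *
import numpy as np, cv2
from scipy.spatial.transform import Rotation as R
def ray(c,px,T):
    f=210/np.tan(np.radians(c["fov_y"]/2)); x=(px[0]-c["cx"])/f; y=(px[1]-c["cy"])/f
    return T[:3,3], T[:3,:3]@np.array([x,-y,-1.])
def at_z(c,px,z,T=None):
    o,d=ray(c,px,c["extrinsics"] if T is None else T); return o+d*(z-o[2])/d[2]
def cloud(c):
    f=210/np.tan(np.radians(c["fov_y"]/2)); v,u=np.mgrid[:420,:560]; d=c["depth"]
    P=np.stack([(u-c["cx"])/f*d,-(v-c["cy"])/f*d,-d],-1)
    return P@c["extrinsics"][:3,:3].T+c["extrinsics"][:3,3]
def save(n,img): cv2.imwrite("pics/"+n+".png",img[...,::-1])
E
python3 - <<'E'
from h import *
s=observe(); print({k:np.round(v,3) for k,v in s.items()})
t=capture("top"); save("top",t["frame"]); sc=capture("scene"); save("scene",sc["frame"])
print(t["fov_y"],t["extrinsics"].round(3))
for n,z in [("crucible_a",0),("crucible_seated",.024),("knob",.024),("slide_line",.024),("seat",.024),("pointer",.024),("gauge_arch",.01),("gauge_base",0),("petri_dish",0),("blue_tape",0),("beaker_25",0)]:
    for cam,c in (("top",t),("scene",sc)):
        for d in landmark_of(cam,n)[:4]: print(n,cam,np.round(d["confidence"],2),np.round(d["at"],1),at_z(c,d["at"],z).round(4))
E
```

```text
pics
{'t': np.float64(0.0), 'q': array([ 1.024,  0.6  , -0.003,  1.6  ,  0.002,  0.943, -0.08 ]), 'qd': array([-0.   ,  0.001,  0.001,  0.   , -0.001, -0.001,  0.002]), 'joint_efforts': array([-0.0000e+00, -7.7645e+01,  1.5650e+00, -2.5801e+01,  1.2000e-02,
        9.0000e-03,  0.0000e+00]), 'tcp_pos': array([ 0.328, -0.646,  0.255]), 'orientation': array([-3.054e+00, -7.310e-01,  1.000e-03]), 'contact_force': array([-0.498,  0.001,  0.104]), 'ft_torque': array([ 0.053,  0.002, -0.049]), 'grasp_force': np.float64(0.0), 'opening': np.float64(0.085)}
51.63320671850089 [[-0.014  0.985 -0.17   0.365]
 [-1.    -0.013  0.008  0.087]
 [ 0.006  0.17   0.985  1.115]
 [ 0.     0.     0.     1.   ]]
crucible_a top 0.64 [384.3 235.8] [ 0.4958 -0.2083  0.    ]
crucible_a top 0.49 [198.6 264.9] [0.4277 0.2705 0.    ]
crucible_a top 0.48 [420.8 281.8] [ 0.377  -0.2944  0.    ]
crucible_a top 0.45 [415.8 250.2] [ 0.4575 -0.2873  0.    ]
crucible_a scene 0.64 [345.6 186.7] [ 0.5062 -0.1976  0.    ]
crucible_a scene 0.63 [390.6 193.6] [ 0.3862 -0.3005  0.    ]
crucible_a scene 0.54 [246.2 279.8] [0.43
[... 734 characters left out ...]
op 0.34 [314.3 185.8] [ 0.6251 -0.0286  0.024 ]
pointer scene 0.59 [292.7 185.4] [ 0.6125 -0.0404  0.024 ]
gauge_arch top 0.79 [312.1 187.4] [ 0.6243 -0.0242  0.01  ]
gauge_arch scene 0.49 [286.5 186.8] [ 0.6294 -0.0268  0.01  ]
gauge_base top 0.98 [314.2 186.5] [ 0.629  -0.0308  0.    ]
gauge_base scene 0.96 [289.5 191.5] [ 0.6126 -0.027   0.    ]
petri_dish top 0.79 [400.4 177.8] [ 0.6496 -0.2599  0.    ]
petri_dish scene 0.6 [328.8 153.6] [ 0.6614 -0.2589  0.    ]
petri_dish scene 0.51 [247.7 275.7] [0.4396 0.2788 0.    ]
blue_tape top 0.77 [211.6 172.6] [0.6702 0.2397 0.    ]
blue_tape scene 0.79 [211.7 215.8] [0.694  0.2446 0.    ]
beaker_25 top 0.66 [136.9 207.3] [0.5793 0.4334 0.    ]
```

View pics/top.png

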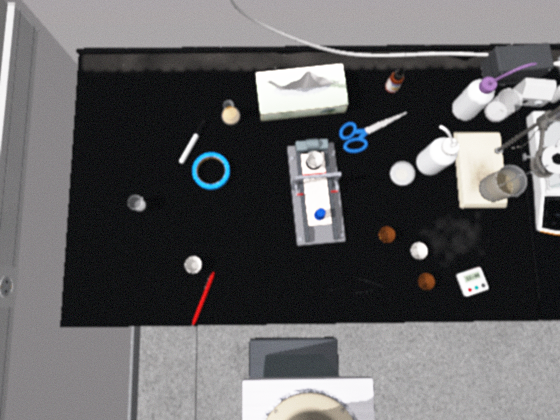

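View pics/scene.png

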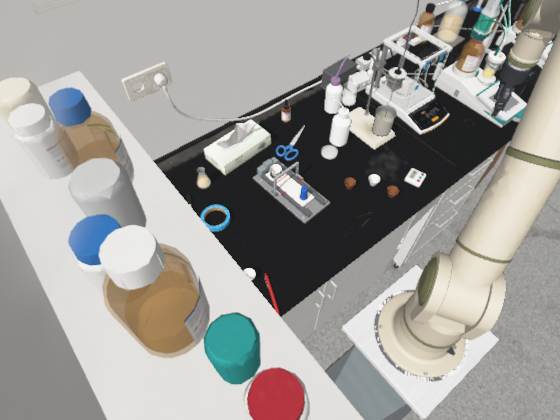

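The candidates in the top image are white cups at (419,250) and (193,265), and brown cups at (387,234) and (427,281). I choose the white ones; the brown ones are look-alikes. The seated cup is at (314,160), the knob at (320,214) and the pointers at about (298,193) and (333,193).

```bash
python3 - <<'E'
from h import *
t=capture("top"); I=t["frame"]
C=cloud(t)
crops=[cv2.resize(I[y-25:y+25,x-32:x+32],None,fx=6,fy=6,interpolation=cv2.INTER_CUBIC) for x,y in((419,250),(193,265))]
g=cv2.resize(I[130:250,280:352],None,fx=5,fy=5,interpolation=cv2.INTER_CUBIC)
crops=np.vstack(crops); crops=cv2.copyMakeBorder(crops,0,0,0,0,cv2.BORDER_CONSTANT)
save("crop",np.hstack([crops,g]))
for n in ("crucible_a","crucible_seated"):
  for d in outline_of("top",n)[:4]:
    m=d["mask"]; e=d["extent"]; P=C[m]; top=P[P[:,2]>np.percentile(P[:,2],50)]
    print(n,round(d["confidence"],2),np.round(e,1),I[m].mean(0).round(),"rim",at_z(t,e[:2],.031 if n[-1]=='a' else .055).round(4),np.median(P,0).round(4),P[:,2].max().round(3))
d=outline_of("top","gauge_base")[0]; m=d["mask"]
P=C[m]; P=P[(P[:,2]<.035)&(P[:,2]>0.003)]
print(cv2.minAreaRect((P[:,:2]*1000).astype(np.float32)))
# blue knob, red
h=cv2.cvtColor(I,cv2.COLOR_RGB2HSV)
b=(h[...,0]>100)&(h[...,0]<130)&(h[...,1]>150); b[:,:300]=0;b[:,340:]=0;b[:190]=0
v,u=np.nonzero(b); print("knob px",u.mean(),v.mean(),len(u),at_z(t,(u.mean(),v.mean()),.06), np.median(C[b],0))
r=((h[...,0]<8)|(h[...,0]>172))&(h[...,1]>90); r[:140]=0;r[250:]=0;r[:,:285]=0;r[:,345:]=0
n,l,st,ce=cv2.connectedComponentsWithStats(r.astype(np.uint8))
for i in range(1,n): print(st[i],ce[i],at_z(t,ce[i],.024).round(4))
s=observe();M=R.from_rotvec(s["orientation"]).as_matrix();print(M.round(3))
w=capture("wrist");print(w["fov_y"],w["cx"],w["cy"],w["tool_from_camera"].round(3))
E
```

```text
crucible_a 0.78 [427.7 281.7  19.   14. ] [106.  57.  27.] rim [ 0.3767 -0.3009  0.031 ] [ 0.3806 -0.3028  0.0166] 1.115
crucible_a 0.74 [194.4 263.9  11.4  11.2] [207. 203. 201.] rim [0.4285 0.2758 0.031 ] [0.4299 0.284  0.0153] 0.035
crucible_a 0.7 [388.5 234.2  19.3  14.3] [111.  60.  28.] rim [ 0.4961 -0.2109  0.031 ] [ 0.5    -0.2117  0.0182] 0.036
crucible_a 0.67 [418.4 251.9  15.9  18.7] [233. 230. 228.] rim [ 0.4506 -0.2831  0.031 ] [ 0.4573 -0.2915  0.0174] 0.034
crucible_seated 0.56 [312.  158.3  12.8  10.2] [227. 223. 221.] rim [ 0.6893 -0.0216  0.055 ] [ 0.695  -0.0294  0.0416] 0.058Traceback (most recent call last):
  File "<stdin>", line 12, in <module>
IndexError: list index out of range
```

View pics/crop.png

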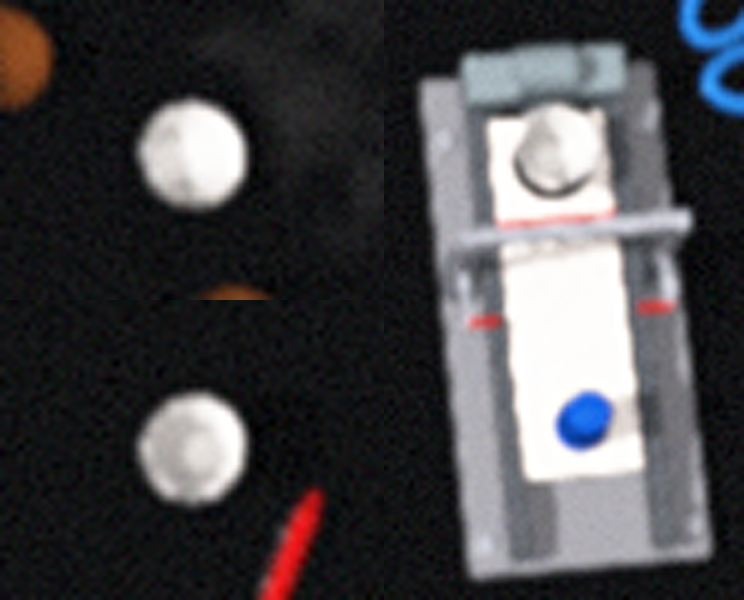

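The crop confirms two white upright cups and no white decoys. The red line is just behind the arch bar and the pointers are in front of it.

```bash
python3 - <<'E'
from h import *
t=capture("top"); I=t["frame"]; C=cloud(t)
h=cv2.cvtColor(I,cv2.COLOR_RGB2HSV)
for x,y in((419,250),(193,265)):
    b=np.zeros((420,560),bool); b[y-14:y+15,x-14:x+15]=1
    b&=(h[...,2]>110)&(h[...,1]<60); P=C[b]; 
    v,u=np.nonzero(b); q=P[P[:,2]>.022]; (c,rr)=cv2.minEnclosingCircle((q[:,:2]*1000).astype(np.float32))
    print("cup",u.mean(),v.mean(),len(u),at_z(t,(u.mean(),v.mean()),.028).round(4),q.mean(0).round(4),c,rr)
b=(h[...,0]>100)&(h[...,0]<130)&(h[...,1]>150); b[:,:300]=0;b[:,340:]=0;b[:190]=0;b[235:]=0
v,u=np.nonzero(b); P=C[b]; print("knob",u.mean(),v.mean(),len(u),at_z(t,(u.mean(),v.mean()),.06).round(4), np.median(P[P[:,2]>.065],0))
r=((h[...,0]<8)|(h[...,0]>172))&(h[...,1]>60); r[:140]=0;r[250:]=0;r[:,:285]=0;r[:,345:]=0
n,l,st,ce=cv2.connectedComponentsWithStats(r.astype(np.uint8))
for i in range(1,n): print(st[i],ce[i],at_z(t,ce[i],.024).round(4))
b=(h[...,2]>150)&(h[...,1]<60); b[:178]=0;b[228:]=0;b[:,:300]=0;b[:,:]&=True;b[:,342:]=0
P=C[b];P=P[abs(P[:,2]-.024)<.008]; print("slide",cv2.minAreaRect((P[:,:2]*1000).astype(np.float32)))
Z=C[...,2]; q=(abs(Z-.086)<.008); q[:160]=0;q[200:]=0;q[:,:280]=0;q[:,350:]=0; P=C[q]; print("bar",cv2.minAreaRect((P[:,:2]*1000).astype(np.float32)))
q=(Z>.012)&(Z<.036)&(I.max(2)<175)&(h[...,2]>60); q[:140]=0;q[250:]=0;q[:,:280]=0;q[:,350:]=0; P=C[q]; print("base",cv2.minAreaRect((P[:,:2]*1000).astype(np.float32)))
q=(Z>.046)&(Z<.062); q[145:180]&=1; q[:148]=0;q[172:]=0;q[:,:300]=0;q[:,328:]=0; P=C[q]; print("seated rim",P.mean(0),cv2.minEnclosingCircle((P[:,:2]*1000).astype(np.float32)))
s=observe();M=R.from_rotvec(s["orientation"]).as_matrix();print(s["tcp_pos"],M.round(3))
w=capture("wrist");print(w["fov_y"],w["cx"],w["cy"],w["tool_from_camera"].round(3))
E
```

```text
cup 418.78512396694214 250.18595041322314 242 [ 0.4551 -0.2854  0.028 ] [ 0.4573 -0.2901  0.0281] (456.0661926269531, -284.2063903808594) 20.77670669555664
cup 192.79761904761904 264.32936507936506 252 [0.4277 0.2803 0.028 ] [0.427  0.2758 0.0658] (401.8629150390625, 191.9541473388672) 110.72846221923828
knob 319.5974025974026 213.63636363636363 77 [ 0.5459 -0.0357  0.06  ] [ 0.54678651 -0.03642487  0.07416048]
[337 141   1   1   1] [337. 141.] [ 0.7451 -0.0919  0.024 ]
[340 152   1   1   1] [340. 152.] [ 0.715  -0.0986  0.024 ]
[343 161   1   1   1] [343. 161.] [ 0.6905 -0.1055  0.024 ]
[341 163   1   1   1] [341. 163.] [ 0.6852 -0.1     0.024 ]
[339 169   1   1   1] [339. 169.] [ 0.6691 -0.0942  0.024 ]
[315 173   7   1   7] [318. 173.] [ 0.6591 -0.0392  0.024 ]
[325 172   1   1   1] [325. 172.] [ 0.6615 -0.0575  0.024 ]
[305 174   8   2   9] [308.22222222 174.11111111] [ 0.6564 -0.0138  0.024 ]
[287 179   1   1   1] [287. 179.] [0.6441 0.0415 0.024 ]
[330 189   8   4  23] [333.82608696 190.91304348] [ 0.611  -0.0785  0.024 ]
[297 193   7   3  19] [300. 194.] [0.604  0.0088 0.024 ]
[285 198   1   1   1] [285. 198.] [0.594  0.0476 0.024 ]
[286 213   1   1   1] [286. 213.] [0.5549 0.0458 0.024 ]
[292 227   1   1   1] [292. 227.] [0.5187 0.0313 0.024 ]
[286 243   1   1   1] [286. 243.] [0.4782 0.0473 0.024 ]
[303 247   1   1   1] [303. 247.] [0.4675 0.0047 0.024 ]
slide ((586.5968627929688, -45.07674789428711), (122.12826538085938, 87.00992584228516), 3.4600701332092285)
bar ((636.4329833984375, -30.396018981933594), (9.346733093261719, 110.51655578613281), 5.0061774253845215)
base ((610.4602661132812, -32.42565155029297), (261.3594665527344, 122.74064636230469), 4.228179931640625)Traceback (most recent call last):
  File "<stdin>", line 18, in <module>
numpy._core._exceptions._UFuncOutputCastingError: Cannot cast ufunc 'bitwise_and' output from dtype('int64') to dtype('bool') with casting rule 'same_kind'
```

```bash
cat >> h.py <<'E'
def plan(tgt,yaw=None):
    """tool-frame shift to world tgt; turn making tool y lie along world angle yaw (deg, mod 180), tool down"""
    s=observe();M=R.from_rotvec(s["orientation"]).as_matrix();print("t",s["t"],"tcp",s["tcp_pos"].round(4),"open",s["opening"].round(4),"F",s["contact_force"].round(1),"q7",s["q"][6].round(2))
    print("xyz",(M.T@(np.array(tgt)-s["tcp_pos"])).round(4))
    if yaw is not None:
        y=np.radians(yaw);Y=np.array([np.cos(y),np.sin(y),0])
        if Y@M[:,1]<0: Y=-Y
        G=np.stack([np.cross(Y,[0,0,-1]),Y,[0,0,-1.]],1)
        print("rot",R.from_matrix(M.T@G).as_rotvec().round(4))
E
python3 - <<'E'
from h import *
plan([.4555,-.2855,.16],94.8)
s=observe();M=R.from_rotvec(s["orientation"]).as_matrix();print(M.round(3))
w=capture("wrist");print(w["fov_y"],w["cx"],w["cy"],w["tool_from_camera"].round(3),w["depth"].shape)
E
```

```text
Traceback (most recent call last):
  File "h.py", line 16, in plan
    s=observe();M=R.from_rotvec(s["orientation"]).as_matrix();print("t",s["t"],"tcp",s["tcp_pos"].round(4),"open",s["opening"].round(4),"F",s["contact_force"].round(1),"q7",s["q"][6].round(2))
                                                                                                                  ^^^^^^^^^^^^^^^^^^
AttributeError: 'float' object has no attribute 'round'
```

```bash
sed -i 's/s\["opening"\].round(4)/round(s["opening"],4)/; s/s\["tcp_pos"\].round/np.round(s["tcp_pos"],4).round/' h.py
python3 - <<'E'
from h import *
plan([.4555,-.2855,.16],94.8)
s=observe();M=R.from_rotvec(s["orientation"]).as_matrix();print(M.round(3))
w=capture("wrist");print(w["fov_y"],w["cx"],w["cy"],w["tool_from_camera"].round(3),w["depth"].shape)
E
```

```text
t 1.45 tcp [ 0.3282 -0.6465  0.2563] open 0.0857 F [-1.3  0.3  0.1] q7 -0.08
xyz [ 0.2769 -0.2642  0.0963]
rot [0.    0.    0.386]
[[ 0.892  0.453 -0.   ]
 [ 0.453 -0.892 -0.   ]
 [-0.     0.    -1.   ]]
65.70646984690485 278.12078174775695 210.0746873008061 [[-0.     0.954  0.301  0.077]
 [ 1.     0.     0.    -0.   ]
 [-0.     0.301 -0.954 -0.119]
 [ 0.     0.     0.     1.   ]] (420, 560)
```

Emit:
step_arm(delta_rot=[[0,0,0.386],[0,0,0.386],[0,0,0.386],[0,0,0.386],[0,0,0.386],[0,0,0.386],[0,0,0.386],[0,0,0.386]], xyz=[[0.277,-0.264,0.096],[0.277,-0.264,0.096],[0.277,-0.264,0.096],[0.277,-0.264,0.096],[0.277,-0.264,0.096],[0.277,-0.264,0.096],[0.277,-0.264,0.096],[0.277,-0.264,0.096]], fingers=[-0.3,-0.3,-0.3,-0.3,-0.3,-0.3,-0.3,-0.3], force=30)

```text
t: 2.3
tcp_pos: [0.4564, -0.2834, 0.16]
orientation: [-3.139, -0.133, -0.001]
contact_force: [1.5, -0.6, -0.4]
opening: 0.0556
grasp_force: 0.0
```

Emit:
step_arm(delta_rot=[[0,0,0],[0,0,0]], xyz=[[0,0,0],[0,0,0]], fingers=[-0.3,-0.3])

```text
t: 2.5
tcp_pos: [0.4563, -0.2846, 0.1602]
orientation: [-3.139, -0.136, 0.0]
contact_force: [-1.6, -0.5, 1.0]
opening: 0.0556
grasp_force: 0.0
```

```bash
cat >> h.py <<'E'
def wcloud(w,s):
    f=210/np.tan(np.radians(w["fov_y"]/2)); v,u=np.mgrid[:420,:560]; x=u-w["cx"];y=v-w["cy"]; r=np.hypot(x,y)+1e-9; k=np.tan(r/f)/r; d=w["depth"]
    P=np.stack([x*k*d,-y*k*d,-d],-1); T=w["tool_from_camera"]; P=P@T[:3,:3].T+T[:3,3]
    return P, P@R.from_rotvec(s["orientation"]).as_matrix().T+s["tcp_pos"]
def circ(P):
    A=np.c_[2*P[:,:2],np.ones(len(P))];b=(P[:,:2]**2).sum(1);c=np.linalg.lstsq(A,b,rcond=None)[0]
    return c[:2],np.sqrt(c[2]+c[0]**2+c[1]**2)
E
python3 - <<'E'
from h import *
plan([.4555,-.2855,.16],94.8)
s=observe();w=capture("wrist");save("w1",w["frame"]);T,W=wcloud(w,s)
np.savez("w1.npz",T=T,W=W,f=w["frame"])
for d in outline_of("wrist","crucible_a")[:3]:
    m=d["mask"];P=W[m];print(d["confidence"],d["extent"],w["frame"][m].mean(0).round(),P[:,2].max(),np.median(P,0).round(4))
    q=P[(P[:,2]>.028)&(P[:,2]<.036)]; print(len(q),circ(q),q.mean(0),(q.max(0)+q.min(0))/2,np.ptp(q,axis=0))
E
```

```text
t 2.5 tcp [ 0.4563 -0.2846  0.1602] open 0.0556 F [-1.6 -0.5  1. ] q7 -0.93
xyz [-0.0009  0.0008  0.0002]
rot [-0.0001  0.0001  0.003 ]
0.95 [183.9, 146.8, 48.7, 47.0] [103.  66.  44.] 0.2788577876440335 [ 0.4973 -0.2014  0.0197]
447 (array([ 0.49955966, -0.20617005]), np.float64(0.01875991726824047)) [ 0.49803024 -0.20395514  0.03085368] [ 0.49909451 -0.20600976  0.03091488] [0.03924821 0.04017551 0.00581187]
0.75 [277.4, 207.2, 52.7, 47.9] [226. 223. 222.] 0.2788577876440335 [ 0.4528 -0.2843  0.0199]
483 (array([ 0.45776337, -0.28418498]), np.float64(0.01881312575649541)) [ 0.45499772 -0.28400148  0.0308952 ] [ 0.45780821 -0.28415689  0.0308237 ] [0.03957351 0.04016064 0.00562161]
0.71 [284.1, 288.6, 44.6, 41.9] [112.  72.  48.] 0.2788577876440335 [ 0.3742 -0.2974  0.0207]
346 (array([ 0.38211615, -0.2964516 ]), np.float64(0.018762728015922544)) [ 0.3772989  -0.29705337  0.03077697] [ 0.38176743 -0.29648814  0.03094484] [0.03929154 0.04005868 0.0058847 ]
```

View pics/w1.png

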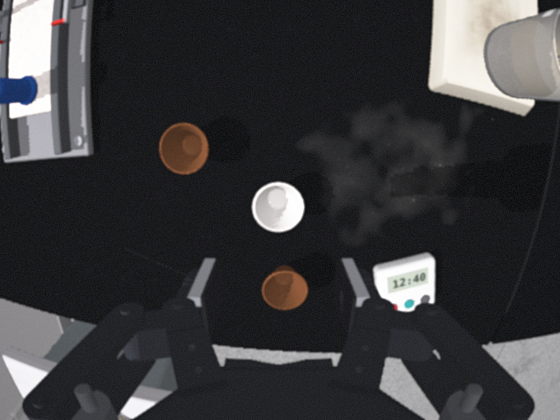

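The wrist view shows the white cup at (278,207) between the jaws' lines, with a brown one on each side at (184,148) and (284,289). Next I read the fingertips' place from the depth.

```bash
python3 - <<'E'
import numpy as np
T=np.load("w1.npz")["T"]
for c in ((195,206,212,275),(340,355,212,275)):pass
for u0,u1 in((190,220),(338,368)):
    P=T[250:330,u0:u1].reshape(-1,3); P=P[(P[:,2]<.06)&(P[:,2]>-.2)]
    print(len(P),np.percentile(P[:,2],[50,90,97,99.5]).round(4)); q=P[P[:,2]>np.percentile(P[:,2],90)]; print(q.min(0).round(4),q.max(0).round(4))
E
```

```text
1932 [-0.0082  0.0097  0.0137  0.0161]
[-0.0053 -0.0408  0.0097] [ 0.0119 -0.0279  0.017 ]
1938 [-0.0086  0.009   0.0127  0.0159]
[-0.0048  0.0269  0.009 ] [0.0117 0.0403 0.0172]
```

Emit:
step_arm(delta_rot=[[0,0,0.003],[0,0,0.003],[0,0,0.003],[0,0,0.003],[0,0,0.003],[0,0,0.003],[0,0,0.003],[0,0,0.003]], xyz=[[0.0015,0,0.03],[0.0015,0,0.06],[0.0015,0,0.085],[0.0015,0,0.105],[0.0015,0,0.1135],[0.0015,0,0.1135],[0.0015,0,0.1135],[0.0015,0,0.1135]], fingers=[-0.3,-0.3,-0.3,-0.3,-0.3,-0.3,0.2,0.2], force=20)

```text
t: 3.4
tcp_pos: [0.4576, -0.2862, 0.0479]
orientation: [3.138, 0.126, 0.002]
contact_force: [-0.2, -0.6, 0.3]
opening: 0.0374
grasp_force: 20.0
```

Emit:
step_arm(delta_rot=[[0,0,0],[0,0,0],[0,0,0]], xyz=[[0,0,0],[0,0,0],[0,0,0]], fingers=[0.2,0.2,0.2])

```text
t: 3.7
tcp_pos: [0.4577, -0.2859, 0.0476]
orientation: [3.138, 0.127, 0.002]
contact_force: [-0.8, -0.5, 8.0]
opening: 0.0374
grasp_force: 20.5
```

Emit:
step_arm(delta_rot=[[0,0,0],[0,0,0],[0,0,0],[0,0,0],[0,0,0]], xyz=[[0,0,-0.01],[0,0,-0.03],[0,0,-0.06],[0,0,-0.09],[0,0,-0.09]], fingers=[0.2,0.2,0.2,0.2,0.2])

```text
t: 4.2
tcp_pos: [0.4584, -0.2862, 0.1406]
orientation: [3.136, 0.127, 0.007]
contact_force: [0.3, -0.2, 0.3]
opening: 0.0374
grasp_force: 20.3
```

```bash
python3 - <<'E'
from h import *
plan([.6858,-.0245,.16],94.8)
s=observe();w=capture("wrist");save("w2",w["frame"]);T,W=wcloud(w,s)
h=cv2.cvtColor(w["frame"],cv2.COLOR_RGB2HSV)
m=(h[...,1]<40)&(h[...,2]>120)&(abs(T[...,0])<.06)&(abs(T[...,1])<.03)&(T[...,2]<.07)
P=T[m];print(len(P),P.min(0),P.max(0));q=P[P[:,2]<P[:,2].min()+.006];print(circ(q),np.percentile(P[:,2],[1,5,50,99]))
E
```

```text
t 4.2 tcp [ 0.4584 -0.2862  0.1406] open 0.0374 F [ 0.3 -0.2  0.3] q7 -0.93
xyz [ 0.2479 -0.2424 -0.0189]
rot [ 0.0027 -0.0046 -0.0029]
5824 [-0.01930076 -0.02560906 -0.06602996] [0.02130323 0.02999883 0.04608677]
(array([0.01546486, 0.02859768]), np.float64(0.0061716252523755085)) [-0.01499845 -0.00963999  0.02387169  0.04499574]
```

View pics/w2.png

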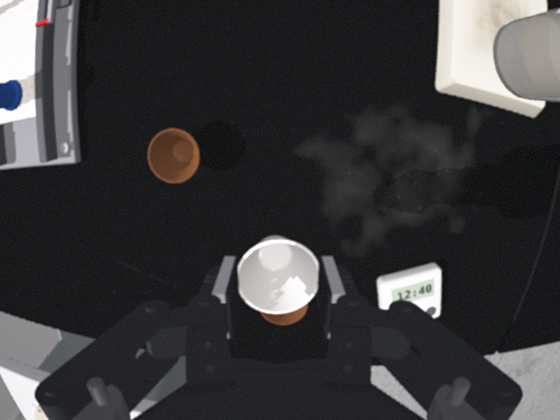

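The cup at (278,275) is held between the pads by its rim and looks level. I'll measure its place in the hand.

```bash
cat >> h.py <<'E'
def held():
    s=observe();w=capture("wrist");T,W=wcloud(w,s)
    h=cv2.cvtColor(w["frame"],cv2.COLOR_RGB2HSV)
    m=(h[...,1]<40)&(h[...,2]>140)&(abs(T[...,0])<.03)&(abs(T[...,1])<.021)&(T[...,2]<.06)&(T[...,2]>0)
    v,u=np.mgrid[:420,:560]; m&=(v>225)&(v<330)&(u>230)&(u<328)
    P=T[m]; e=np.percentile(P[:,2],3)
    q=P[P[:,2]<e+.003]; A=np.c_[q[:,:2],np.ones(len(q))]; pl=np.linalg.lstsq(A,q[:,2],rcond=None)[0]
    print("held n",len(P),len(q),"z pct",np.percentile(P[:,2],[1,3,10,50,90,97]).round(4),"circ",circ(q),"bbox",q.min(0).round(4),q.max(0).round(4),"plane",pl.round(3))
E
python3 -c "
from h import *
held()"
```

```text
held n 4888 898 z pct [0.0141 0.0147 0.0161 0.0269 0.0437 0.0446] circ (array([ 0.00119681, -0.00021853]), np.float64(0.019133877784121553)) bbox [-0.0199 -0.0191  0.0125] [0.0214 0.0185 0.0177] plane [-0.016  0.048  0.016]
```

```bash
python3 -c "
from h import *
plan([.606,-.031,.20],94.8)"
```

```text
t 4.3 tcp [ 0.4574 -0.2854  0.1378] open 0.0377 F [-0.9 -0.3 -1.1] q7 -0.93
xyz [ 0.1688 -0.2415 -0.0621]
rot [ 0.0008 -0.0015 -0.0026]
```

Emit:
step_arm(delta_rot=[[0,0,0],[0,0,0],[0,0,0],[0,0,0],[0,0,0],[0,0,0],[0,0,0],[0,0,0]], xyz=[[0.02,-0.02,-0.04],[0.05,-0.06,-0.062],[0.08,-0.1,-0.062],[0.11,-0.14,-0.062],[0.14,-0.18,-0.062],[0.16,-0.22,-0.062],[0.168,-0.2415,-0.062],[0.168,-0.2415,-0.062]], fingers=[0.2,0.2,0.2,0.2,0.2,0.2,0.2,0.2])

```text
t: 5.1
tcp_pos: [0.6055, -0.0259, 0.1971]
orientation: [-3.137, -0.138, 0.003]
contact_force: [-0.5, 0.3, -1.1]
opening: 0.0374
grasp_force: 20.4
```

Emit:
step_arm(delta_rot=[[0,0,0],[0,0,0],[0,0,0]], xyz=[[0,0,0],[0,0,0],[0,0,0]], fingers=[0.2,0.2,0.2])

```text
t: 5.4
tcp_pos: [0.6046, -0.0329, 0.1985]
orientation: [3.139, 0.123, -0.001]
contact_force: [0.2, -0.2, -1.0]
opening: 0.0375
grasp_force: 20.4
```

```bash
python3 - <<'E'
from h import *
plan([.6858,-.0245,.15],94.8)
held()
s=observe();w=capture("wrist");save("w3",w["frame"]);T,W=wcloud(w,s);I=w["frame"]
h=cv2.cvtColor(I,cv2.COLOR_RGB2HSV)
for n in("crucible_seated","seat"):
  for d in outline_of("wrist",n)[:3]:
    m=d["mask"];P=W[m];print(n,d["confidence"],d["extent"],np.median(P,0).round(4))
    q=P[(P[:,2]>.050)&(P[:,2]<.060)&(P[:,0]>.65)]
    if len(q)>20: print(len(q),circ(q),(q.max(0)+q.min(0))/2,np.ptp(q,axis=0),np.median(q[:,2]))
  for d in landmark_of("wrist",n)[:2]: print(d)
r=((h[...,0]<8)|(h[...,0]>172))&(h[...,1]>110)
n,l,st,ce=cv2.connectedComponentsWithStats(r.astype(np.uint8))
for i in range(1,n):
  if st[i][4]>25:
    P=W[l==i]; print("red",st[i],np.median(P,0).round(4),P.min(0).round(4),P.max(0).round(4))
    if st[i][2]>20: print("line dir",cv2.fitLine(P[abs(P[:,2]-np.median(P[:,2]))<.004][:,:2].astype(np.float32),cv2.DIST_HUBER,0,.01,.01).ravel())
E
```

```text
t 5.4 tcp [ 0.6046 -0.0329  0.1985] open 0.0375 F [ 0.2 -0.2 -1. ] q7 -1.41
xyz [ 0.0816 -0.002   0.0485]
rot [ 0.0005  0.0008 -0.0052]
held n 4897 886 z pct [0.0141 0.0148 0.0162 0.0269 0.0437 0.0446] circ (array([ 0.00116394, -0.00016206]), np.float64(0.019135005460205915)) bbox [-0.0197 -0.0191  0.0124] [0.0215 0.0185 0.0178] plane [-0.013  0.048  0.016]
crucible_seated 0.6 [280.8, 99.1, 55.2, 49.0] [ 0.6921 -0.0262  0.0436]
571 (array([ 0.69150819, -0.02617006]), np.float64(0.018280678015723157)) [ 0.69140059 -0.02667155  0.05394742] [0.03982718 0.03923795 0.00788831] 0.054203021256734735
{'at': [281.8, 98.6], 'confidence': 0.94}
{'at': [278.0, 162.1], 'confidence': 0.58}
seat 0.66 [279.3, 97.5, 55.8, 50.0] [ 0.6918 -0.0262  0.0442]
636 (array([ 0.69143996, -0.02613692]), np.float64(0.01844844997419632)) [ 0.69134538 -0.02638744  0.05394742] [0.03993759 0.0400206  0.00788831] 0.054574248769704084
seat 0.58 [278.8, 158.6, 71.9, 180.2] [ 0.6349 -0.0316  0.0251]
red [246 132  66   3  99] [ 0.6621 -0.0305  0.0259] [ 0.6595 -0.0573  0.0242] [6.815e-01 6.000e-04 3.173e-01]
line dir [ 0.07446241 -0.9972238   0.66111684 -0.02170475]
red [222 190  19   5  73] [0.6057 0.0097 0.0337] [0.6037 0.0026 0.0277] [0.6072 0.0185 0.0357]
red [318 190  18   5  67] [ 0.6124 -0.0751  0.034 ] [ 0.6102 -0.0839  0.0267] [ 0.6141 -0.0679  0.0356]
red [ 67 312  12  49 369] [0.3689 0.2488 0.0078] [ 0.3034 -0.0263 -0.0011] [0.6815 0.2846 0.3173]
```

View pics/w3.png

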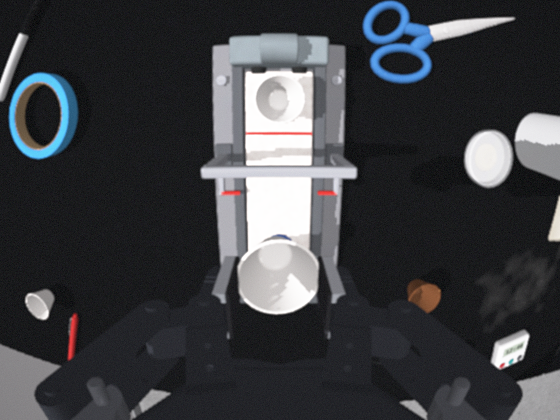

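Emit:
step_arm(delta_rot=[[0,0,-0.004],[0,0,-0.004],[0,0,-0.004],[0,0,-0.004],[0,0,-0.004],[0,0,-0.004],[0,0,-0.004],[0,0,-0.004]], xyz=[[0.03,0.0,0],[0.065,0.0005,0],[0.0858,0.0005,0],[0.0858,0.0005,0.02],[0.0858,0.0005,0.05],[0.0858,0.0005,0.075],[0.0858,0.0005,0.085],[0.0858,0.0005,0.085]], fingers=[0.2,0.2,0.2,0.2,0.2,0.2,0.2,0.2])

```text
t: 6.5
tcp_pos: [0.6899, -0.0249, 0.1124]
orientation: [-3.139, -0.133, 0.004]
contact_force: [0.5, -0.4, -0.7]
opening: 0.0375
grasp_force: 20.4
```

Emit:
step_arm(delta_rot=[[0,0,0],[0,0,0],[0,0,0]], xyz=[[0,0,0],[0,0,0],[0,0,0]], fingers=[0.2,0.2,0.2])

```text
t: 6.8
tcp_pos: [0.6913, -0.0249, 0.1151]
orientation: [3.139, 0.133, 0.003]
contact_force: [0.5, -0.2, 0.8]
opening: 0.0374
grasp_force: 20.4
```

```bash
python3 - <<'E'
from h import *
plan([.6903,-.0266,.082],94.8)
plan([.6903,-.0266,.082],94.8)
w=capture("wrist");save("w4",cv2.resize(w["frame"][180:360,180:380],None,fx=3,fy=3))
plan([.6903,-.0266,.082],94.8)
E
```

```text
t 6.8 tcp [ 0.6913 -0.0249  0.1151] open 0.0374 F [ 0.5 -0.2  0.8] q7 -1.4
xyz [-0.0012  0.0016  0.0331]
rot [ 0.0001 -0.002   0.001 ]
t 6.8 tcp [ 0.6913 -0.0249  0.1151] open 0.0374 F [ 0.5 -0.2  0.8] q7 -1.4
xyz [-0.0012  0.0016  0.0331]
rot [ 0.0001 -0.002   0.001 ]
t 6.85 tcp [ 0.6912 -0.0248  0.1149] open 0.0372 F [-0.7  0.4 -0.6] q7 -1.4
xyz [-0.0011  0.0017  0.0329]
rot [ 0.0001 -0.0016  0.0011]
```

View pics/w4.png

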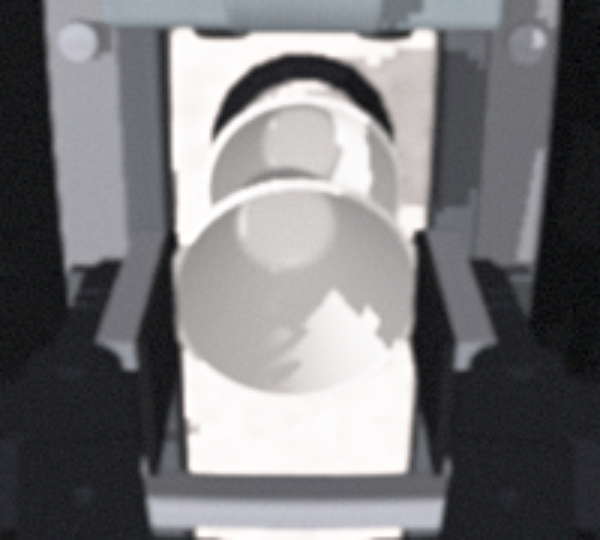

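The seated rim sits about 2 mm to the tool's +y of the held cup, which agrees with the pose numbers. I correct for it and lower.

Emit:
step_arm(delta_rot=[[0,0,0],[0,0,0],[0,0,0],[0,0,0],[0,0,0],[0,0,0],[0,0,0],[0,0,0]], xyz=[[-0.001,0.0016,0],[-0.001,0.0016,0.008],[-0.001,0.0016,0.016],[-0.001,0.0016,0.022],[-0.001,0.0016,0.026],[-0.001,0.0016,0.029],[-0.001,0.0016,0.031],[-0.001,0.0016,0.031]], fingers=[0.2,0.2,0.2,0.2,0.2,0.2,0.2,0.2])

```text
t: 7.65
tcp_pos: [0.69, -0.0267, 0.0826]
orientation: [3.139, 0.133, 0.0]
contact_force: [-0.4, 0.2, -0.4]
opening: 0.0374
grasp_force: 20.4
```

Emit:
step_arm(delta_rot=[[0,0,0],[0,0,0]], xyz=[[0,0,0.001],[0,0,0.002]], fingers=[0.2,0.2])

```text
t: 7.85
tcp_pos: [0.6903, -0.0267, 0.0812]
orientation: [3.138, 0.133, 0.002]
contact_force: [0.7, -1.8, 4.4]
opening: 0.0375
grasp_force: 20.7
```

Emit:
step_arm(delta_rot=[[0,0,0],[0,0,0],[0,0,0],[0,0,0],[0,0,0],[0,0,0],[0,0,0],[0,0,0]], xyz=[[0,0,0],[0,0,0],[0,0,0],[0,0,0],[0,0,-0.02],[0,0,-0.06],[0,0,-0.1],[0,0,-0.11]], fingers=[0.0,-0.1,-0.3,-0.3,-0.3,-0.3,-0.3,-0.3])

```text
t: 8.65
tcp_pos: [0.6917, -0.0268, 0.1954]
orientation: [3.139, 0.133, 0.01]
contact_force: [-0.3, -0.1, 0.5]
opening: 0.0554
grasp_force: 0.0
```

Emit:
step_arm(delta_rot=[[0,0,0],[0,0,0],[0,0,0]], xyz=[[0,0,0],[0,0,0],[0,0,0]], fingers=[-0.3,-0.3,-0.3])

```text
t: 8.95
tcp_pos: [0.6889, -0.0263, 0.189]
orientation: [-3.139, -0.133, 0.004]
contact_force: [0.4, 0.8, -0.4]
opening: 0.0555
grasp_force: 0.0
```

```bash
cat >> h.py <<'E'
def rims(x0,x1,y0,y1):
    s=observe();w=capture("wrist");T,W=wcloud(w,s);h=cv2.cvtColor(w["frame"],cv2.COLOR_RGB2HSV)
    m=(W[...,0]>x0)&(W[...,0]<x1)&(W[...,1]>y0)&(W[...,1]<y1)&(h[...,1]<60)&(h[...,2]>100)
    P=W[m];print("n",len(P)); zs=P[:,2]; e=np.percentile(zs[zs<.09],99); q=P[(zs>e-.004)&(zs<e+.003)]
    A=np.c_[q[:,:2]-q[:,:2].mean(0),np.ones(len(q))]
    print("rimz",e.round(4),"circ",circ(q),"box",((q.max(0)+q.min(0))/2).round(4),np.ptp(q,axis=0).round(4),"tilt",np.linalg.lstsq(A,q[:,2],rcond=None)[0].round(3))
    return w
E
python3 - <<'E'
from h import *
w=rims(.66,.72,-.055,.005);save("w5",w["frame"])
plan([.4277,.2803,.2],94.8)
E
```

```text
n 3873
rimz 0.0653 circ (array([ 0.69103525, -0.02578498]), np.float64(0.018952649496351025)) box [ 0.6909 -0.0257  0.0637] [0.0399 0.0397 0.0049] tilt [0.025 0.004 0.064]
t 9.0 tcp [ 0.689  -0.0264  0.189 ] open 0.0556 F [-0.5  0.2 -0.3] q7 -1.41
xyz [-0.2344 -0.3278 -0.0103]
rot [-0.0002  0.0028  0.0012]
```

View pics/w5.png

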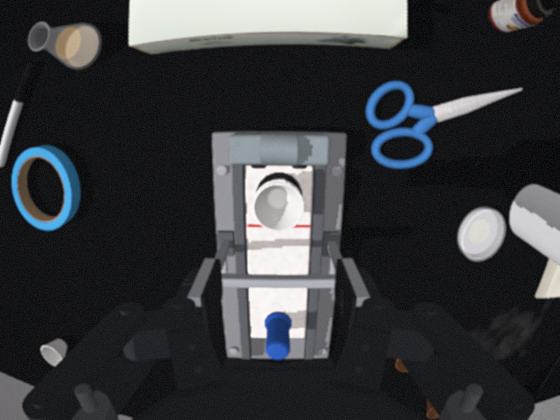

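The first cup is nested: its rim at (278,203) is at 64 mm. Now the left cup.

Emit:
step_arm(delta_rot=[[0,0,0],[0,0,0],[0,0,0],[0,0,0],[0,0,0],[0,0,0],[0,0,0],[0,0,0]], xyz=[[-0.234,-0.328,0.02],[-0.234,-0.328,0.02],[-0.234,-0.328,0.02],[-0.234,-0.328,0.02],[-0.234,-0.328,0.02],[-0.234,-0.328,0.02],[-0.234,-0.328,0.02],[-0.234,-0.328,0.02]], fingers=[-0.3,-0.3,-0.3,-0.3,-0.3,-0.3,-0.3,-0.3])

```text
t: 9.8
tcp_pos: [0.4294, 0.2789, 0.17]
orientation: [3.138, 0.133, -0.002]
contact_force: [1.1, 0.7, -0.0]
opening: 0.0555
grasp_force: 0.0
```

```bash
python3 - <<'E'
from h import *
plan([.4277,.2803,.16],94.8)
E
```

```text
t 9.8 tcp [0.4294 0.2789 0.17  ] open 0.0555 F [ 1.1  0.7 -0. ] q7 -1.99
xyz [-0.0015 -0.0015  0.01  ]
rot [0.0009 0.0011 0.0008]
```

Emit:
step_arm(delta_rot=[[0,0,0],[0,0,0],[0,0,0],[0,0,0]], xyz=[[0,0,0.01],[0,0,0.01],[0,0,0.01],[0,0,0.01]], fingers=[-0.3,-0.3,-0.3,-0.3])

```text
t: 10.2
tcp_pos: [0.4322, 0.2764, 0.1609]
orientation: [3.138, 0.129, 0.0]
contact_force: [0.2, -0.0, 0.2]
opening: 0.0556
grasp_force: 0.0
```

```bash
python3 - <<'E'
from h import *
w=rims(.395,.46,.25,.315)
s=observe();print(s["tcp_pos"],s["t"])
for d in landmark_of("wrist","crucible_a")[:3]: print(d)
for d in outline_of("wrist","crucible_a")[:3]: print(d["extent"],d["confidence"],w["frame"][d["mask"]].mean(0))
E
```

```text
n 3071
rimz 0.0329 circ (array([0.43039131, 0.28017454]), np.float64(0.019013308849428066)) box [0.4301 0.2802 0.0314] [0.0401 0.0399 0.005 ] tilt [ 0.017 -0.     0.031]
[0.43219231 0.27650574 0.16100813] 10.25
[274.6, 211.6, 54.7, 46.8] 0.69 [252.59771903 252.02332815 251.83929497]
[547.5, 45.5, 24.7, 46.9] 0.35 [188.56357928 186.53532182 193.92935636]
```

Emit:
step_arm(delta_rot=[[0,0,0],[0,0,0],[0,0,0],[0,0,0],[0,0,0],[0,0,0],[0,0,0],[0,0,0]], xyz=[[-0.001,-0.0038,0.03],[-0.001,-0.0038,0.06],[-0.001,-0.0038,0.085],[-0.001,-0.0038,0.105],[-0.001,-0.0038,0.1135],[-0.001,-0.0038,0.1135],[-0.001,-0.0038,0.1135],[-0.001,-0.0038,0.1135]], fingers=[-0.3,-0.3,-0.3,-0.3,-0.3,-0.3,-0.3,0.2])

```text
t: 11.15
tcp_pos: [0.4303, 0.2818, 0.0484]
orientation: [-3.138, -0.133, -0.002]
contact_force: [0.6, 0.1, 0.3]
opening: 0.0425
grasp_force: 0.3
```

Emit:
step_arm(delta_rot=[[0,0,0],[0,0,0],[0,0,0]], xyz=[[0,0,0],[0,0,0],[0,0,0]], fingers=[0.2,0.2,0.2])

```text
t: 11.45
tcp_pos: [0.4303, 0.2818, 0.0485]
orientation: [-3.138, -0.133, -0.003]
contact_force: [0.6, -0.8, 6.7]
opening: 0.0379
grasp_force: 19.5
```

Emit:
step_arm(delta_rot=[[0,0,0],[0,0,0],[0,0,0],[0,0,0],[0,0,0],[0,0,0],[0,0,0],[0,0,0]], xyz=[[0,0,-0.01],[0,0,-0.035],[0,0,-0.08],[0,0,-0.12],[0.015,0.03,-0.15],[0.03,0.07,-0.15],[0.05,0.11,-0.15],[0.07,0.15,-0.15]], fingers=[0.2,0.2,0.2,0.2,0.2,0.2,0.2,0.2])

```text
t: 12.25
tcp_pos: [0.5126, 0.137, 0.199]
orientation: [-3.138, -0.135, -0.002]
contact_force: [-0.8, 0.9, -0.9]
opening: 0.0377
grasp_force: 20.3
```

Emit:
step_arm(delta_rot=[[0,0,0],[0,0,0],[0,0,0],[0,0,0],[0,0,0],[0,0,0],[0,0,0],[0,0,0]], xyz=[[0.02,0.04,0],[0.04,0.08,0],[0.06,0.12,0],[0.075,0.155,0],[0.079,0.177,0],[0.079,0.177,0],[0.079,0.177,0],[0.079,0.177,0]], fingers=[0.2,0.2,0.2,0.2,0.2,0.2,0.2,0.2])

```text
t: 13.05
tcp_pos: [0.6055, -0.0301, 0.1978]
orientation: [-3.138, -0.136, 0.0]
contact_force: [0.2, 0.4, 0.7]
opening: 0.0371
grasp_force: 20.3
```

```bash
python3 - <<'E'
from h import *
held()
w=rims(.66,.72,-.055,.005)
plan([.6910,-.0258,.115],94.8)
E
```

```text
held n 4812 900 z pct [0.0153 0.0159 0.0171 0.0279 0.0447 0.0456] circ (array([ 0.00042613, -0.00056971]), np.float64(0.019100076999279302)) bbox [-0.0204 -0.0191  0.0134] [0.0206 0.0185 0.0189] plane [-0.017 -0.039  0.017]
n 4317
rimz 0.0652 circ (array([ 0.69086895, -0.02547588]), np.float64(0.018912788496681678)) box [ 0.6909 -0.0254  0.0641] [0.0405 0.0398 0.0058] tilt [0.007 0.003 0.064]
t 13.15 tcp [ 0.6056 -0.03    0.1977] open 0.0376 F [ 0.2  0.2 -0.8] q7 -1.39
xyz [0.0854 0.0033 0.0827]
rot [-0.0006  0.      0.0032]
```

Emit:
step_arm(delta_rot=[[0,0,0.003],[0,0,0.003],[0,0,0.003],[0,0,0.003],[0,0,0.003],[0,0,0.003],[0,0,0.003],[0,0,0.003]], xyz=[[0.03,0.0015,0],[0.065,0.003,0],[0.085,0.0036,0],[0.085,0.0036,0.02],[0.085,0.0036,0.05],[0.085,0.0036,0.07],[0.085,0.0036,0.077],[0.085,0.0036,0.077]], fingers=[0.2,0.2,0.2,0.2,0.2,0.2,0.2,0.2])

```text
t: 13.95
tcp_pos: [0.6904, -0.0271, 0.1196]
orientation: [-3.139, -0.13, 0.003]
contact_force: [0.7, 0.3, -0.9]
opening: 0.0374
grasp_force: 20.3
```

Emit:
step_arm(delta_rot=[[0,0,0],[0,0,0],[0,0,0]], xyz=[[0,0,0],[0,0,0],[0,0,0]], fingers=[0.2,0.2,0.2])

```text
t: 14.25
tcp_pos: [0.6914, -0.0279, 0.1216]
orientation: [3.139, 0.128, 0.003]
contact_force: [-0.4, 0.4, -0.2]
opening: 0.0374
grasp_force: 20.3
```

```bash
python3 - <<'E'
from h import *
plan([.6906,-.0262,.092],94.8)
w=capture("wrist");save("w6",cv2.resize(w["frame"][180:360,180:380],None,fx=3,fy=3))
E
```

```text
t 14.25 tcp [ 0.6914 -0.0279  0.1216] open 0.0374 F [-0.4  0.4 -0.2] q7 -1.38
xyz [-0.0007 -0.0018  0.0296]
rot [ 0.0001 -0.0017 -0.002 ]
```

View pics/w6.png

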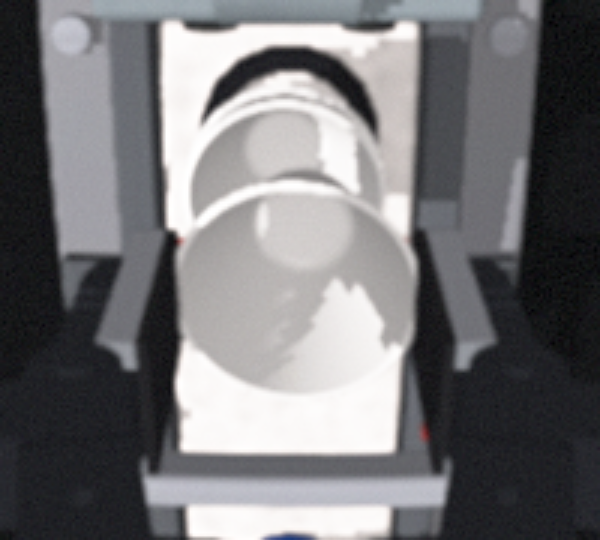

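The stack (about column 287) lies about 2 mm to −y of the held cup (297), as the numbers say. I correct for it and lower.

Emit:
step_arm(delta_rot=[[0,0,0],[0,0,0],[0,0,0],[0,0,0],[0,0,0],[0,0,0],[0,0,0],[0,0,0]], xyz=[[-0.0006,-0.0017,0],[-0.0006,-0.0017,0.008],[-0.0006,-0.0017,0.016],[-0.0006,-0.0017,0.021],[-0.0006,-0.0017,0.025],[-0.0006,-0.0017,0.027],[-0.0006,-0.0017,0.028],[-0.0006,-0.0017,0.028]], fingers=[0.2,0.2,0.2,0.2,0.2,0.2,0.2,0.2])

```text
t: 15.1
tcp_pos: [0.6903, -0.0263, 0.0924]
orientation: [-3.139, -0.129, -0.0]
contact_force: [-0.0, -0.3, -0.9]
opening: 0.0372
grasp_force: 20.3
```

Emit:
step_arm(delta_rot=[[0,0,0],[0,0,0]], xyz=[[0,0,0.001],[0,0,0.0015]], fingers=[0.2,0.2])

```text
t: 15.3
tcp_pos: [0.6906, -0.0261, 0.0913]
orientation: [-3.139, -0.129, -0.001]
contact_force: [-0.1, 0.9, 3.9]
opening: 0.0374
grasp_force: 20.5
```

Contact at 91 mm, as expected. Release and rise.

Emit:
step_arm(delta_rot=[[0,0,0],[0,0,0],[0,0,0],[0,0,0],[0,0,0],[0,0,0],[0,0,0],[0,0,0]], xyz=[[0,0,0],[0,0,0],[0,0,0],[0,0,0],[0,0,-0.02],[0,0,-0.06],[0,0,-0.09],[0,0,-0.1]], fingers=[0.0,-0.1,-0.3,-0.3,-0.3,-0.3,-0.3,-0.3])

```text
t: 16.1
tcp_pos: [0.6916, -0.0267, 0.1944]
orientation: [3.139, 0.128, 0.007]
contact_force: [0.0, -0.3, -0.1]
opening: 0.0555
grasp_force: 0.0
```

Emit:
step_arm(delta_rot=[[0,0,0],[0,0,0],[0,0,0]], xyz=[[0,0,0],[0,0,0],[0,0,0]], fingers=[-0.3,-0.3,-0.3])

```text
t: 16.4
tcp_pos: [0.6894, -0.0263, 0.1892]
orientation: [-3.139, -0.129, 0.004]
contact_force: [-0.3, -0.4, 0.2]
opening: 0.0555
grasp_force: 0.0
```

```bash
cat >> h.py <<'E'
def gauge():
    s=observe();w=capture("wrist");T,W=wcloud(w,s);h=cv2.cvtColor(w["frame"],cv2.COLOR_RGB2HSV)
    near=(W[...,0]>.4)&(W[...,0]<.8)&(W[...,1]>-.12)&(W[...,1]<.06)&(W[...,2]<.1)
    b=(h[...,0]>100)&(h[...,0]<130)&(h[...,1]>130)&near&(abs(W[...,1]+.035)<.045)
    P=W[b]; 
    if len(P)>20:
        q=P[P[:,2]>.068]; print("knob",len(P),len(q),np.median(P,0).round(4),((q.max(0)+q.min(0))/2).round(4) if len(q) else '',np.ptp(q,axis=0).round(4) if len(q) else '')
    r=((h[...,0]<8)|(h[...,0]>172))&(h[...,1]>80)&near
    n,l,st,ce=cv2.connectedComponentsWithStats(r.astype(np.uint8),connectivity=8)
    a=np.radians(4.8);ax=np.array([np.cos(a),np.sin(a)])
    for i in range(1,n):
        if st[i][4]>15: P=W[l==i];m=np.median(P,0);print("red",st[i],m.round(4),"along",round(float(m[:2]@ax),4))
    return w
E
python3 - <<'E'
from h import *
rims(.66,.72,-.055,.005)
w=gauge();save("w7",w["frame"])
plan([.546,-.037,.16],94.8)
E
```

```text
n 4048
rimz 0.0738 circ (array([ 0.69100936, -0.02587763]), np.float64(0.018979554455984208)) box [ 0.6909 -0.0258  0.0722] [0.0404 0.0402 0.0048] tilt [0.017 0.006 0.072]
knob 1002 386 [ 0.5611 -0.0361  0.0598] [ 0.5538 -0.0367  0.0723] [0.0217 0.0212 0.0085]
red [248 225   9   3  25] [ 0.6598 -0.004   0.026 ] along 0.6572
red [299 225  12   3  33] [ 0.6634 -0.053   0.0257] along 0.6567
t 16.5 tcp [ 0.6896 -0.0263  0.1894] open 0.0557 F [-0.2 -0.7 -0. ] q7 -1.4
xyz [-0.1439 -0.0011  0.0297]
rot [-0.      0.0024 -0.0019]
```

View pics/w7.png

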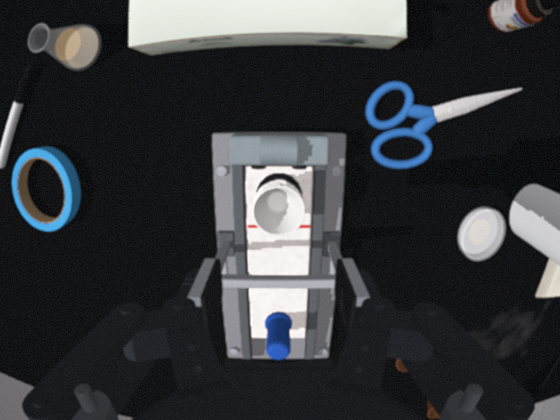

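The stack of three is complete at (280,206): rim at 73 mm, upright. Now the knob at (278,335).

Emit:
step_arm(delta_rot=[[0,0,0],[0,0,0],[0,0,0],[0,0,0],[0,0,0],[0,0,0],[0,0,0]], xyz=[[-0.045,0,0],[-0.09,0,0],[-0.125,0,0.01],[-0.138,-0.001,0.025],[-0.138,-0.001,0.03],[-0.138,-0.001,0.03],[-0.138,-0.001,0.03]], fingers=[-0.3,-0.3,-0.3,-0.3,-0.3,-0.3,-0.3])

```text
t: 17.2
tcp_pos: [0.5541, -0.0366, 0.1609]
orientation: [3.139, 0.129, 0.001]
contact_force: [0.4, -0.5, -0.1]
opening: 0.0556
grasp_force: 0.0
```

```bash
python3 - <<'E'
from h import *
gauge()
plan([.5515,-.0375,.06],94.8)
E
```

```text
knob 1418 820 [ 0.5583 -0.0364  0.0727] [ 0.5529 -0.0368  0.0725] [0.0219 0.0209 0.0088]
red [242  70  77   5 240] [ 0.6615 -0.0289  0.0259] along 0.6568
red [211 138  23   6 114] [0.6054 0.0103 0.0338] along 0.6042
red [325 138  23   7 113] [ 0.6119 -0.0767  0.0335] along 0.6034
t 17.25 tcp [ 0.554  -0.0365  0.161 ] open 0.0555 F [-0.5  0.6  0.1] q7 -1.37
xyz [-0.0027  0.0007  0.101 ]
rot [ 0.0002 -0.001  -0.0017]
```

Emit:
step_arm(delta_rot=[[0,0,0],[0,0,0],[0,0,0],[0,0,0],[0,0,0],[0,0,0],[0,0,0],[0,0,0]], xyz=[[-0.0015,0.0003,0.03],[-0.0015,0.0003,0.06],[-0.0015,0.0003,0.085],[-0.0015,0.0003,0.1],[-0.0015,0.0003,0.1],[-0.0015,0.0003,0.1],[-0.0015,0.0003,0.1],[-0.0015,0.0003,0.1]], fingers=[-0.3,-0.3,-0.3,-0.3,-0.3,0.8,0.8,0.8], force=60)

```text
t: 18.05
tcp_pos: [0.552, -0.0374, 0.0622]
orientation: [3.139, 0.128, 0.004]
contact_force: [0.8, -1.9, 2.5]
opening: 0.0225
grasp_force: 58.7
```

Emit:
step_arm(delta_rot=[[0,0,0],[0,0,0],[0,0,0]], xyz=[[0,0,0],[0,0,0],[0,0,0]], fingers=[0.8,0.8,0.8])

```text
t: 18.35
tcp_pos: [0.552, -0.0373, 0.0622]
orientation: [3.139, 0.128, 0.004]
contact_force: [-0.3, -1.7, 7.4]
opening: 0.0223
grasp_force: 59.3
```

```bash
python3 - <<'E'
from h import *
gauge()
a=np.radians(4.8);p=observe()["tcp_pos"];q=p-.053*np.array([np.cos(a),np.sin(a),0])
plan(q,94.8)
E
```

```text
knob 4504 2334 [ 0.5601 -0.0364  0.0691] [ 0.5536 -0.0367  0.0724] [0.0222 0.0243 0.0088]
red [217  41 125   8 673] [ 0.6615 -0.0281  0.0259] along 0.6569
red [168 152  37   9 279] [0.6054 0.0105 0.0339] along 0.6042
red [353 152  37  10 293] [ 0.6122 -0.0756  0.0338] along 0.6037
t 18.4 tcp [ 0.552  -0.0374  0.0621] open 0.0222 F [-0.3 -1.2  7.3] q7 -1.34
xyz [-0.053   0.0001 -0.0001]
rot [ 0.0004 -0.0024 -0.0023]
```

Knob gripped. I pull slowly, stopping short to check.

Emit:
step_arm(delta_rot=[[0,0,0],[0,0,0],[0,0,0],[0,0,0],[0,0,0],[0,0,0],[0,0,0],[0,0,0]], xyz=[[-0.001,0,0],[-0.003,0,0],[-0.006,0,0],[-0.01,0,0],[-0.014,0,0],[-0.018,0,0],[-0.022,0,0],[-0.026,0,0]], fingers=[0.8,0.8,0.8,0.8,0.8,0.8,0.8,0.8])

```text
t: 19.2
tcp_pos: [0.5276, -0.0393, 0.0621]
orientation: [3.139, 0.128, 0.009]
contact_force: [5.0, -1.4, 6.5]
opening: 0.0221
grasp_force: 59.3
```

Emit:
step_arm(delta_rot=[[0,0,0],[0,0,0],[0,0,0],[0,0,0],[0,0,0],[0,0,0],[0,0,0],[0,0,0]], xyz=[[-0.004,0,0],[-0.008,0,0],[-0.012,0,0],[-0.016,0,0],[-0.02,0,0],[-0.023,0,0],[-0.025,0,0],[-0.025,0,0]], fingers=[0.8,0.8,0.8,0.8,0.8,0.8,0.8,0.8])

```text
t: 20.0
tcp_pos: [0.5028, -0.0412, 0.0621]
orientation: [3.139, 0.128, 0.009]
contact_force: [4.7, -0.2, 7.7]
opening: 0.0225
grasp_force: 59.4
```

```bash
python3 - <<'E'
from h import *
gauge()
plan([.5,-.04,.06],94.8)
rims(.60,.68,-.065,.005)
E
```

```text
knob 4645 2386 [ 0.5107 -0.0403  0.0689] [ 0.504  -0.0408  0.0725] [0.0224 0.0234 0.0089]
red [217  41 125   8 698] [ 0.6124 -0.0324  0.0258] along 0.6075
red [165  47  38  10 297] [0.605  0.0106 0.0338] along 0.6038
red [355  48  39  11 313] [ 0.6118 -0.0761  0.0336] along 0.6033
t 20.05 tcp [ 0.5029 -0.0412  0.0621] open 0.0221 F [ 5.  -1.3  8.1] q7 -1.33
xyz [-0.0028 -0.0014  0.0021]
rot [ 0.0006 -0.0057 -0.0019]
n 7017
rimz 0.0559 circ (array([ 0.63467544, -0.0300076 ]), np.float64(0.012666681355672779)) box [ 0.6235 -0.0309  0.0555] [0.004  0.0184 0.0047] tilt [-0.397 -0.044  0.056]
```

Emit:
step_arm(delta_rot=[[0,0,0],[0,0,0],[0,0,0],[0,0,0],[0,0,0]], xyz=[[-0.0015,0,0],[-0.003,0,0],[-0.004,0,0],[-0.004,0,0],[-0.004,0,0]], fingers=[0.8,0.8,0.8,0.8,0.8])

```text
t: 20.6
tcp_pos: [0.4991, -0.0415, 0.0621]
orientation: [3.139, 0.129, 0.009]
contact_force: [6.1, -0.3, 8.1]
opening: 0.0226
grasp_force: 59.4
```

```bash
python3 - <<'E'
from h import *
w=gauge()
plan([.5,-.04,.06],94.8)
t=capture("top");C=cloud(t);I=t["frame"]
save("end",np.hstack([cv2.resize(w["frame"][:200,130:430],(400,560)),cv2.resize(I[130:250,280:352],(336,560),interpolation=cv2.INTER_CUBIC)]))
E
```

```text
knob 4633 2381 [ 0.5071 -0.0406  0.0689] [ 0.5005 -0.0313  0.0837] [0.0229 0.0601 0.0313]
red [165  39  39  11 286] [0.605  0.0096 0.0337] along 0.6037
red [217  41 125   8 699] [ 0.6087 -0.0327  0.0258] along 0.6038
red [355  40  38  11 319] [ 0.6118 -0.0751  0.0337] along 0.6034
t 20.65 tcp [ 0.4991 -0.0415  0.0621] open 0.0225 F [ 5.4 -0.9  7.5] q7 -1.33
xyz [ 0.001  -0.0014  0.0021]
rot [ 0.0006 -0.006  -0.0019]
```

View pics/end.png

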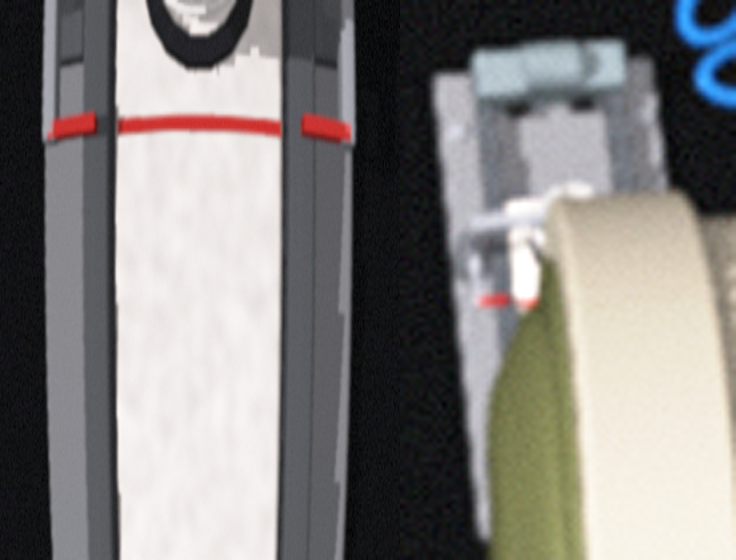

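The red line at (200,125) is level with both pointers at (75,127) and (325,127), and the stack still stands in its seat. A short hold, then I hand in.

Emit:
step_arm(delta_rot=[[0,0,0],[0,0,0],[0,0,0],[0,0,0]], xyz=[[0,0,0],[0,0,0],[0,0,0],[0,0,0]], fingers=[0.8,0.8,0.8,0.8])

```text
t: 21.1
tcp_pos: [0.4991, -0.0415, 0.0621]
orientation: [3.139, 0.129, 0.009]
contact_force: [4.0, -1.1, 7.6]
opening: 0.0223
grasp_force: 59.4
```

```bash
python3 -c "
from h import *
print(close_job())"
```

```text
the job is handed in; nothing more can be done
None
```

The job is handed in: the crucibles measured fully nested at home (stack rim 73 mm above the bench), and the arm still holds the slide by its knob with the red line within about 1 mm of the pointers; `close_job()` returned no verdict.

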